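Snap the retaining clip onto the reel spindle

TASK

The reel of green plant-tie tape on the counter stand has nothing to keep it on its spindle. Pick up the red spring clip and push it sideways, mouth first, onto the groove between the reel's grey top disc and the steel spindle head until it snaps fully home, lying flat, then let go of it. Be gentle with the stand: at the right height the clip snaps in at about 10 N, and more than 30 N of contact force on the stand in all would bend it; leave the two bottles, the net pot and the tape roll where they stand.

Things in the scene. Friction and masses are not known exactly. Their poses are not given: they have to be found in the camera images.
- clip_tab (a point): Middle of the upright grip tab of the loose red spring clip (about 60 g, lies flat on the counter, tab up). Tab: 14 mm long (x), 20 mm wide (y), from 6 to 39.5 mm above the clip's underside; this point is 24 mm above the underside. Axes are the clip's: x from tab to open mouth, z up.
- clip_bore (a point): Centre of the clip's bore, where the spindle core sits when home: 46 mm along +x from the tab, 3 mm above the clip's underside (the clip is 6 mm thick). Same axes. The red back is 34 mm wide and ends 56 mm behind this point; its front face, 8.5 mm behind this point, is the stop that meets the core.
- clip_mouth (a point): Middle of the clip's open mouth, 8 mm along +x from the bore centre. Two steel spring jaws carry round lobes of 6 mm radius (centred here, 12 mm to either side; 36 mm over both, ends 14 mm ahead of the bore centre) that leave a throat 12 mm wide. The 16 mm core must spring it open: 5 to 12 N of push along +x, then the lobes snap behind the core.
- groove_nominal (a point): NOMINAL middle of the groove on the vertical spindle axis, 62.75 mm above the counter. The true groove is up to 12 mm higher or lower (the spindle with its reel is clamped at an unmeasured height and does not give below 60 N): feel for it. The clip can be pushed on from any side, sliding just above the reel's top disc; home, its bore is on the axis.
- reel_stand: Fixed stand: dark grey base 110 x 110 x 10 mm; origin under its centre, on the spindle axis, z up. Nominal heights (same +-12 mm shift): reel 84 mm diameter, 24 to 58 mm; its flat grey top disc at 58 mm is the groove's floor; steel core 16 mm diameter, 58 to 67.5 mm (groove 9.5 mm high); steel head 26 mm diameter, 67.5 to 78.5 mm.
- bottle_blue: Bystander: white bottle with a blue label, 47 mm diameter, 125 mm tall; origin at the centre of its underside.
- bottle_orange: Bystander: white bottle with an orange label and black cap, 47 mm diameter, 149 mm tall; origin at the centre of its underside.
- pot: Bystander: black plastic net pot, 62 mm diameter, 50 mm high; origin at the centre of its underside.
- tape_roll: Bystander: small roll of black tape lying flat, 59 mm diameter, 19 mm high; origin at the centre of its underside.
Things that resemble listed ones, but are neither listed nor needed, are in the scene too. Several things look just like the part that bears clip_tab: the one meant starts nearest to the robot's base. Several things look just like the reel_stand: the one meant starts nearest to the robot's base.

How it is judged:
On the way:
1. the clip is lifted clear of the counter (height (world z) of clip_bore above 0.03 m), for 0.2 s.
At the end, for the whole second after the job is handed in: The clip is snapped in the groove and let go: its bore centre within 3 mm of the spindle axis, within 15.5 mm of the nominal groove height (the groove itself sits up to 12 mm off nominal), tilted less than 0.12 rad (horizontal distance between clip_bore and reel_stand below 0.003 m and z of clip_bore in the frame of groove_nominal between -0.0155 and 0.0155 m and angle between clip_bore's own z axis and vertical below 0.12 rad); the robot touches nothing.
It fails at once if the contact forces on the stand, its spindle and reel (from the clip, its jaws' squeeze included, or the robot) add up to more than 30 N (contact force between reel_stand and anything else above 30 N).
It fails at once if a bottle, the net pot or the tape roll is moved more than 20 mm or a bottle tipped (distance of any of bottle_blue, bottle_orange, pot, tape_roll from where it was at the start of the episode above 0.02 m or angle between any of bottle_blue, bottle_orange's own z axis and vertical above 0.3 rad).
It also fails if it takes over 64 s, if anything falls off the work surface, if the arm or the gripper's body presses on something with over 40 N, if the wrist force passes 120 N, or if a joint passes its speed limit or range.

ROBOT

A 7-joint arm with a two-finger parallel gripper is mounted at the origin on a cart in front of the work surface, level with it; the furniture and walls round the work are solid. World frame = base frame: x ahead of the robot, y to its left, z up, the work surface at z = 0. Lengths are in m, angles in rad, forces in N, time in s.
With the tool pointing down it reaches from about 0.425 to 0.925 m from the base axis. Payload 6.8 kg.
Tool frame: the origin (TCP) lies on the mounting face of the last link; the fingertips stand 173 mm ahead of it and the grasp point (between the pads) lies 155 mm ahead of it; z points along the fingers, y is the line along which they close (so a half turn about z gives the same grasp; the last joint's range is limited). The gripper opens to 85 mm and grips with 20 to 120 N. Pads are 22 mm wide; open, the fingers measure 114 mm over their backs; the gripper's body (76 mm by 85 mm) begins 54 mm behind the grasp point. The pads swing forward as they close: fully open they stand 13 mm farther back than shut.
Start: joints at [1.205, 0.477, 0.022, 1.555, -0.011, 1.109, -0.083], TCP at [0.172, -0.653, 0.405] pointing down, gripper open.
Joint ranges: [-2.96, 2.96], [-0.34, 2.1], [-1.41, 1.46], [0.24, 2.44], [-1.37, 4.51], [0.17, 1.92], [-2.96, 2.96]. Speed limits (rad/s): [2.39, 2.39, 3.14, 3.14, 3.14, 3.14, 3.14].

INTERFACE

Orientations are given as a rotation vector (axis times angle).
In Python, from bench import r gives the robot as it stands.
- The arm moves only by the tool carry_out, never from a script. Its argument "moves" is a list of rows, each a list of 5 numbers: the shift along the tool's x, y, z in m, then the turn about the tool's z in rad, then the finger opening in m, from 0 to 0.0854. In form: [[dx, dy, dz, roll, claw], ...]. A call has exactly 8 rows; each row is the pose to reach, as a shift and turn from the pose commanded when the call began, along the tool's axes at that moment; what a row does not reach only later rows make up. A row lasts 1/10 s, in which the tool goes at most 50 mm and 8.59 degrees, less where a joint would pass 70% of its speed; a pose out of reach is approached as far as the arm can. A call with a gripper value outside its range is refused whole. The fingers move at their own pace and stop on an object; "force" is the grip in N (left out, the last holds). Time passes only in rows, so rows that repeat a pose let the fingers close, or fill a call up. It gives the time, the measured TCP pose, the force, the opening and the grip force at its end, in the units of the state.
- r.get_obs(): the state, without advancing time (a new reading comes with each control period).
- r.grab_frame(name): name is "scene" or "top"; returns the picture (480x640x3 uint8, red, green, blue); there is no depth.
- r.calibration(name): a dict with "fx", "fy", "cx", "cy" (pixels), "rvec" (rotation vector, rad) and "tvec" (3), from world to camera coordinates, as OpenCV has them. Camera axes: x right, y down, z forward; pixel columns grow to the right and rows downward; lengths in m; the calibration is good to about 2 mm. A picture is of the moment at which its call begins. calibration takes no time and is no camera call.
- r.hand_in(): hands the job in; it is judged then, once.
The state is a dict: "clock": time; "joints": joint angles; "qvel": joint speeds; "tau": joint torques, N m; "tcp_pos": TCP position; "orientation": TCP orientation; "contact_force": force on the tool from outside, world axes, zero at the start; "moment": the same for the moment, N m; "grip_width": finger opening in m; "gripper_force": force on a finger pad.
Only numpy, scipy, OpenCV 4.12 (cv2) and the standard library are available. Lean on these libraries where they do the work, as an engineer would, in place of code of your own. Each camera call takes 0.05 s, during which the arm holds its last target. There are 200 camera calls.

## Working session

There is one attempt and no reset: what is moved stays moved. The work goes in short steps, Python scripts to look and compute and a tool call to move; the robot and the scene stay as the last step left them, time stands still between calls to the robot, and variables do not carry over. Pictures are saved under pics/ and viewed, at most 10 in all, crops included, and the job is handed in when it is done.

Besides the shell and the picture viewer there is one more tool, called after ">>>" as name(argument=value, ...) on one line, values as JSON. carry_out: Moves the arm, as the interface text tells. Its arguments: {"type":"object","properties":{"moves":{"type":"array","items":{"type":"array","items":{"type":"number"}}},"force":{"type":"number"}},"required":["moves"]}

```bash
mkdir -p pics
python3 - <<'E'
from bench import r
import cv2
for n in("scene","top"):
    cv2.imwrite(f"pics/{n}0.png",r.grab_frame(n)[:,:,::-1]); print(r.calibration(n))
print(r.get_obs())
E
```

```text
{'fx': 532.7091356631283, 'fy': 532.7091356631283, 'cx': 314.53526727407666, 'cy': 242.13082742980495, 'rvec': array([ 0.62365107, -2.62330851,  1.15454455]), 'tvec': array([0.47491951, 0.31446704, 1.17588341])}
{'fx': 504.54963031706467, 'fy': 504.54963031706467, 'cx': 329.3625540310114, 'cy': 238.21897866410976, 'rvec': array([ 2.13023693, -2.13723517,  0.15709303]), 'tvec': array([-0.14546532,  0.59823404,  1.49766044])}
{'clock': 0.1, 'joints': array([ 1.20489699,  0.47777334,  0.02234456,  1.55635135, -0.01149168,
        1.1093201 , -0.08309147]), 'qvel': array([-0.00042219, -0.00050351,  0.00070377, -0.00372244,  0.00175017,
       -0.0010652 ,  0.00118395]), 'tau': array([ 3.60804959e-03, -5.97761106e+01,  1.61296964e+00, -2.81955010e+01,
        1.27021325e-02,  5.04994081e-03, -3.66959489e-05]), 'tcp_pos': array([ 0.17203836, -0.65245362,  0.40378577]), 'orientation': array([-3.11385078e+00, -4.03660588e-01,  5.58258144e-04]), 'contact_force': array([ 0.15502701,  0.06779506, -0.20798195]), 'moment': array([ 0.03228897,  0.00400159, -0.02418986]), 'gripper_force': 0.0, 'grip_width': 0.08542920074255944}
```

View pics/scene0.png

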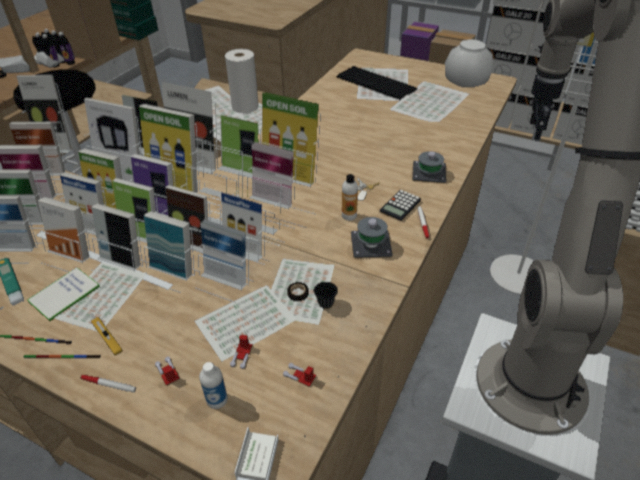

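View pics/top0.png

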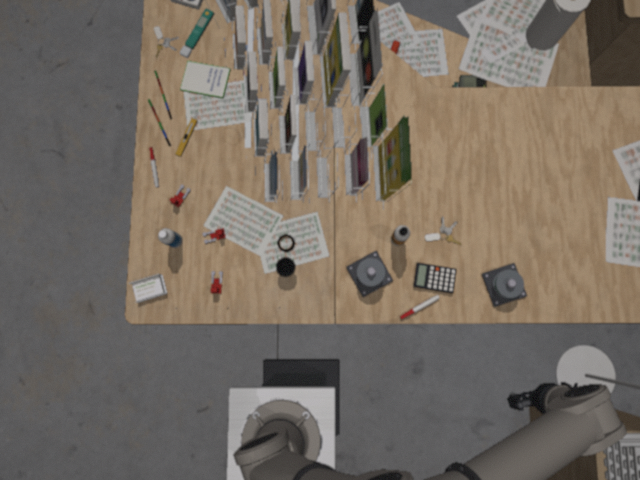

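The scene view shows red clips at (303,375), (243,347) and (168,372). In the top view they are at (216,286), (216,236) and (179,197). The stands are at (370,273) and (505,285) in the top view, with the nearer one at (373,237) in the scene view. The base is near (280,430) in the top view, so I choose clip (216,286) and stand (370,273). Next I check both in a close crop.

```bash
cat > h.py <<'E'
import numpy as np, cv2
from bench import r
def cam(n):
    c=r.calibration(n); R=cv2.Rodrigues(np.array(c["rvec"]))[0]; t=np.array(c["tvec"])
    K=np.array([[c["fx"],0,c["cx"]],[0,c["fy"],c["cy"]],[0,0,1]]); return K,R,t
def tri(ps,pt):
    P=[(lambda K,R,t:K@np.c_[R,t])(*cam(n)) for n in("scene","top")]
    X=cv2.triangulatePoints(P[0],P[1],np.array(ps,float).reshape(2,1),np.array(pt,float).reshape(2,1)).ravel()
    return X[:3]/X[3]
def onz(n,p,z):
    K,R,t=cam(n); d=R.T@np.linalg.solve(K,[p[0],p[1],1.]); o=-R.T@t
    return o+d*(z-o[2])/d[2]
def proj(n,X):
    K,R,t=cam(n); return cv2.projectPoints(np.array(X,float).reshape(-1,3),cv2.Rodrigues(R)[0],t,K,None)[0].reshape(-1,2)
E
python3 - <<'E'
import cv2,numpy as np
s=cv2.imread("pics/scene0.png");t=cv2.imread("pics/top0.png")
def c(im,x,y,w,h): return cv2.resize(im[y:y+h,x:x+w],(400,300),interpolation=cv2.INTER_CUBIC)
cv2.imwrite("pics/m1.png",np.vstack([np.hstack([c(s,275,355,50,37),c(t,196,270,40,30)]),np.hstack([c(s,340,210,67,50),c(t,340,248,60,45)])]))
E
```

```text
(no output)
```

View pics/m1.png

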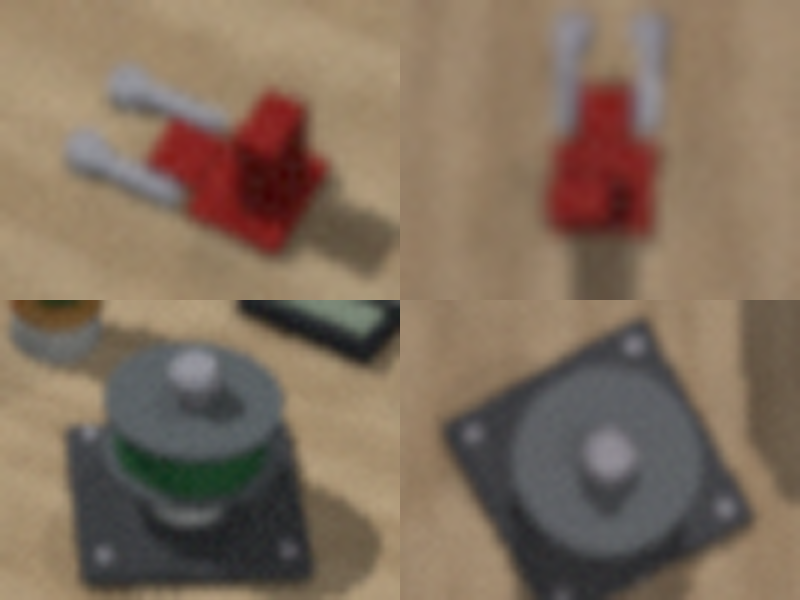

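The crop shows the chosen clip with its jaws pointing up in the top view, which is away from the robot. The lobes are at about top (213.1,272.8) and (221,272.8), and scene (285.6,373.5) and (291,365.7). The chosen stand's disc is at scene (372.7,226.9) and top (371.1,271.8), with green tape below it. No clip is on it.

Run:
```python
from h import *
np.set_printoptions(precision=4,suppress=True)
for n,a,b in [("lobe+y",(285.6,373.5),(213.1,272.8)),("lobe-y",(291,365.7),(221.0,272.8)),("disc",(372.7,226.9),(371.1,271.8)),("head",(372.3,220.9),(371.3,271.3))]:
    X=tri(a,b); print(n,X,"reproj",proj("scene",X)-a,proj("top",X)-b, np.linalg.norm(X[:2]))
for p in [(211,293.5),(221.5,293.5)]: print("rear",onz("top",p,.006))
for p in [(213.1,272.8),(221,272.8)]: print("lobe",onz("top",p,.004))
for p in [(285.6,373.5),(291,365.7)]: print("lobe s",onz("scene",p,.004))
# red segmentation: whole clip contour, stand cross-check of base
for z in (.046,.058,.070): print(z,onz("scene",(372.7,226.9),z),onz("top",(371.1,271.8),z))
for p in [(500+5-0,285)]: print("other stand",onz("top",p,.06))
for n,p,z in [("pot",(286,267),.05),("tape",(286,242),.019),("blueb",(165,236),.125),("orb",(401,234),.149)]: print(n,onz("top",p,z))
for n in("scene","top"):
    K,R,t=cam(n);print(n,-R.T@t)
# model fit of the clip: unknown x,y,yaw using outline in red/gray? points
from scipy.optimize import least_squares
bx=[(8,12),(8,-12)]; 
def res(q):
    c,s=np.cos(q[2]),np.sin(q[2])
    f=lambda x,y,z:[q[0]+(c*x-s*y)/1e3,q[1]+(s*x+c*y)/1e3,z/1e3]
    L=[f(8,12,4),f(8,-12,4)]
    return np.r_[(proj("scene",L)-[(285.6,373.5),(291,365.7)]).ravel(),(proj("top",L+[f(-56,17,3),f(-56,-17,3)])-[(213.1,272.8),(221,272.8),(211,293.5),(221.5,293.5)]).ravel()]
s=least_squares(res,[.5,.2,0]);print(s.x,s.fun)
```

```text
lobe+y [0.4968 0.2166 0.0015] reproj [[-0.1076 -0.0212]] [[0.0302 0.0834]] 0.5419525129587344
lobe-y [0.4967 0.1921 0.0002] reproj [[-0.1694 -0.033 ]] [[0.0476 0.1331]] 0.5325134098752607
disc [ 0.4919 -0.2725  0.0641] reproj [[-0.287  -0.0462]] [[0.088  0.2888]] 0.5622921880309517
head [ 0.4925 -0.2711  0.0863] reproj [[0.1293 0.0206]] [[-0.0401 -0.1306]] 0.5622374746652191
rear [0.4324 0.22   0.006 ]
rear [0.4323 0.1874 0.006 ]
lobe [0.4968 0.2161 0.004 ]
lobe [0.4967 0.1914 0.004 ]
lobe s [0.4956 0.218  0.004 ]
lobe s [0.4948 0.1942 0.004 ]
0.046 [ 0.4983 -0.2925  0.046 ] [ 0.4944 -0.2735  0.046 ]
0.058 [ 0.4935 -0.2793  0.058 ] [ 0.4933 -0.2727  0.058 ]
0.07 [ 0.4887 -0.2661  0.07  ] [ 0.4922 -0.2718  0.07  ]
other stand [ 0.4524 -0.6702  0.06  ]
pot [ 0.5095 -0.0159  0.05  ]
tape [ 0.5908 -0.012   0.019 ]
blueb [0.5938 0.3311 0.125 ]
orb [ 0.5927 -0.3531  0.149 ]
scene [0.1026 0.7946 1.0321]
top [ 0.3543 -0.1645  1.5715]
[0.4881 0.2049 0.0067] [ 0.0483 -0.3988 -0.2518 -0.6287 -0.2878  0.2604 -0.5136  0.1826 -0.2825
  0.201   0.1525  0.0946]
```

The clip bore is at about (0.488, 0.205) with yaw near 0, and the tab is at (0.442, 0.205). The stand axis is at about (0.492, −0.272). Its disc sits about 6–8 mm above nominal, which the feel for the groove will settle. The sizes agree: lobe spacing 24.5 mm, back width 32.6 mm. Now I move in.

>>> carry_out(moves=[[0.045,-0.024,0,0.03,0.0854],[0.09,-0.048,0,0.06,0.0854],[0.135,-0.072,0,0.09,0.0854],[0.18,-0.096,0,0.12,0.0854],[0.225,-0.12,0,0.15,0.0854],[0.27,-0.144,0,0.18,0.0854],[0.315,-0.168,0,0.21,0.0854],[0.36,-0.19,0,0.25,0.0854]], force=80)

```text
clock: 0.9
tcp_pos: [0.4674, -0.3802, 0.4045]
orientation: [-3.141, -0.01, 0.001]
contact_force: [-0.1, -0.6, -0.3]
grip_width: 0.0856
gripper_force: 0.0
```

>>> carry_out(moves=[[0,-0.045,0,0,0.0854],[0,-0.09,0,0,0.0854],[0,-0.135,0,0,0.0854],[0,-0.18,0,0,0.0854],[0,-0.225,0,0,0.0854],[0,-0.27,0,0,0.0854],[0,-0.315,0,0,0.0854],[0,-0.36,0,0,0.0854]])

```text
clock: 1.7
tcp_pos: [0.4631, -0.0202, 0.4046]
orientation: [3.141, 0.012, -0.0]
contact_force: [0.7, -0.6, 0.3]
grip_width: 0.0854
gripper_force: 0.0
```

>>> carry_out(moves=[[-0.005,-0.04,0.02,0,0.0854],[-0.01,-0.08,0.04,0,0.0854],[-0.015,-0.12,0.06,0,0.0854],[-0.02,-0.16,0.08,0,0.0854],[-0.025,-0.2,0.1,0,0.0854],[-0.03,-0.225,0.12,0,0.0854],[-0.03,-0.225,0.13,0,0.0854],[-0.03,-0.225,0.13,0,0.0854]])

```text
clock: 2.5
tcp_pos: [0.4311, 0.2027, 0.2732]
orientation: [3.14, 0.015, -0.005]
contact_force: [-0.8, -0.7, 0.4]
grip_width: 0.0851
gripper_force: 0.0
```

>>> carry_out(moves=[[0.011,-0.002,0.01,0,0.0854],[0.011,-0.002,0.03,0,0.0854],[0.011,-0.002,0.05,0,0.0854],[0.011,-0.002,0.065,0,0.0854],[0.011,-0.002,0.08,0,0.0854],[0.011,-0.002,0.09,0,0.0854],[0.011,-0.002,0.09,0,0.0854],[0.011,-0.002,0.09,0,0.0854]])

```text
clock: 3.3
tcp_pos: [0.4433, 0.2045, 0.1852]
orientation: [3.141, 0.011, 0.001]
contact_force: [-0.1, -0.3, 0.6]
grip_width: 0.0852
gripper_force: 0.0
```

Run:
```python
from h import *
im=r.grab_frame("scene")[:,:,::-1]; o=r.get_obs(); print(o["tcp_pos"],o["orientation"],o["contact_force"])
cv2.imwrite("pics/g1.png",cv2.resize(im[310:430,220:380],(800,600),interpolation=cv2.INTER_CUBIC))
```

```text
[0.4433352  0.20474982 0.18542848] [-3.14132973e+00 -1.10548054e-02 -1.65996427e-03] [ 0.48790058  0.2667116  -0.10501413]
```

View pics/g1.png

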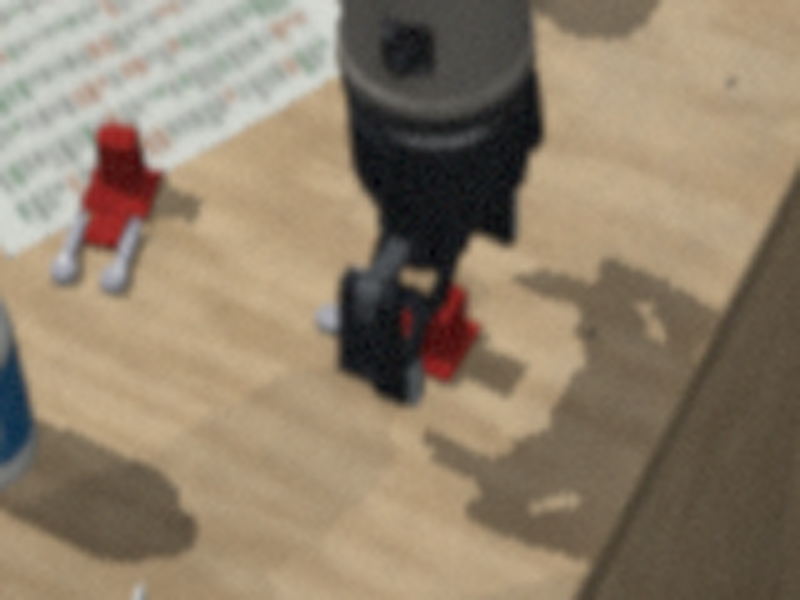

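The fingers straddle the clip's tab, with the near finger at crop pixel (385,340) and the red tab just behind it. I lower slightly, close and lift a little.

>>> carry_out(moves=[[0,0,0.002,0,0.06],[0,0,0.002,0,0.03],[0,0,0.002,0,0.01],[0,0,0.002,0,0.005],[0,0,0.002,0,0.005],[0,0,0.002,0,0.005],[0,0,0.002,0,0.005],[0,0,0.002,0,0.005]], force=80)

```text
clock: 4.15
tcp_pos: [0.4429, 0.2051, 0.1831]
orientation: [-3.141, -0.012, -0.001]
contact_force: [-0.6, -0.5, 5.5]
grip_width: 0.019
gripper_force: 78.3
```

>>> carry_out(moves=[[0,0,-0.01,0,0.005],[0,0,-0.03,0,0.005],[0,0,-0.05,0,0.005],[0,0,-0.07,0,0.005],[0,0,-0.09,0,0.005],[0,0,-0.11,0,0.005],[0,0,-0.12,0,0.005],[0,0,-0.12,0,0.005]])

```text
clock: 4.95
tcp_pos: [0.4432, 0.2052, 0.3041]
orientation: [-3.141, -0.012, -0.004]
contact_force: [-0.5, 0.7, -0.1]
grip_width: 0.0189
gripper_force: 78.0
```

>>> carry_out(moves=[[0,0.03,0,0,0.005],[0,0.07,0,0,0.005],[0,0.11,0,0,0.005],[-0.005,0.15,0,0,0.005],[-0.01,0.19,0,0,0.005],[-0.01,0.23,0,0,0.005],[-0.01,0.26,0,0,0.005],[-0.01,0.28,0,0,0.005]])

```text
clock: 5.75
tcp_pos: [0.4342, -0.0777, 0.3017]
orientation: [3.141, 0.008, -0.003]
contact_force: [-0.5, -0.4, -1.1]
grip_width: 0.0189
gripper_force: 78.1
```

>>> carry_out(moves=[[0,0.03,0,0,0.005],[0,0.07,0,0,0.005],[-0.005,0.11,0.01,0,0.005],[-0.01,0.15,0.015,0,0.005],[-0.015,0.175,0.02,0,0.005],[-0.02,0.19,0.025,0,0.005],[-0.02,0.197,0.03,0,0.005],[-0.02,0.197,0.03,0,0.005]])

```text
clock: 6.55
tcp_pos: [0.4161, -0.2726, 0.2714]
orientation: [-3.141, -0.01, 0.003]
contact_force: [0.2, -0.3, -0.7]
grip_width: 0.0183
gripper_force: 78.2
```

Run:
```python
from h import *
s=r.grab_frame("scene")[:,:,::-1]; t=r.grab_frame("top")[:,:,::-1]; o=r.get_obs(); print(o["tcp_pos"],o["orientation"],o["contact_force"])
cv2.imwrite("pics/s2.png",s);cv2.imwrite("pics/t2.png",t)
c=lambda im,x,y:cv2.resize(im[y:y+60,x:x+60],(400,400),interpolation=cv2.INTER_CUBIC)
cv2.imwrite("pics/m2.png",np.hstack([c(s,335,190),c(t,335,240)]))
```

```text
[ 0.41686681 -0.27118526  0.27226805] [-3.14055724e+00 -1.42969457e-02  1.04798198e-03] [ 0.7265942   0.47457054 -0.54048352]
```

View pics/m2.png

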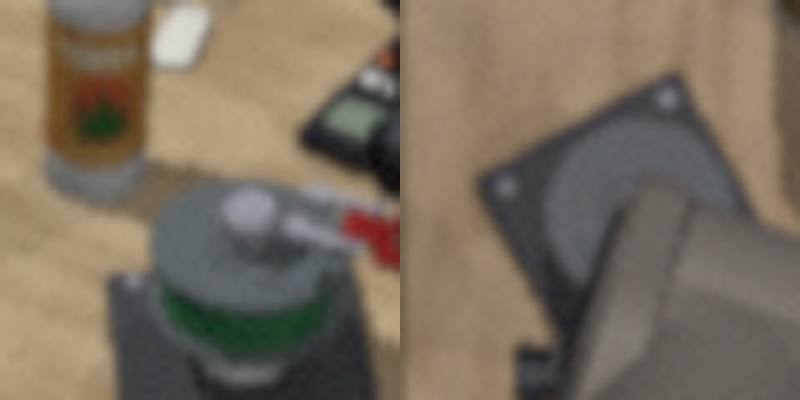

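The scene view shows the clip held level, with its lobes at scene (382.7,219) and (378.5,223.3), just behind the head at (372,222). I check these against the prediction and refine the axis.

Run:
```python
from h import *
np.set_printoptions(precision=4,suppress=True)
print(proj("scene",[(.470,-.259,.092),(.470,-.283,.092),(.492,-.272,.086),(.492,-.272,.065)]))
# stand model fit: synthetic rendering-free: compare edges of disc & head in both views
from scipy.ndimage import map_coordinates
from scipy.optimize import minimize
I={n:cv2.GaussianBlur(cv2.cvtColor(cv2.imread(f"pics/{n}0.png"),cv2.COLOR_BGR2GRAY),(0,0),.7).astype(float) for n in("scene","top")}
a=np.linspace(0,2*np.pi,180,endpoint=False)
def circ(x,y,z,R): return np.c_[x+R*np.cos(a),y+R*np.sin(a),np.full(180,z)]
def step(n,x,y,z,R,d=.003):
    f=lambda R:(lambda p:map_coordinates(I[n],[p[:,1],p[:,0]],order=1))(proj(n,circ(x,y,z,R)))
    return f(R-d)-f(R+d)
def score(q,h=None):
    x,y,s=q; v=0
    v+=np.abs(step("top",x,y,.058+s,.042)).mean()
    v+=np.abs(step("scene",x,y,.058+s,.042)).mean()
    v+=step("scene",x,y,.0785+s,.013).mean()*.5+step("top",x,y,.0785+s,.013).mean()*.5
    return -v
best=min((minimize(score,[x,y,s],method="Nelder-Mead",options=dict(initial_simplex=np.array([[x,y,s]]*4)+np.vstack([np.zeros(3),np.eye(3)*.003]))) for x in(.490,.494) for y in(-.275,-.271) for s in (0,.004,.008)),key=lambda m:m.fun)
print(best.x,best.fun)
```

```text
[[378.5035 224.2342]
 [381.8169 219.1487]
 [372.727  220.8902]
 [372.32   226.6809]]Traceback (most recent call last):
  File "<stdin>", line 19, in <module>
  File "<stdin>", line 19, in <genexpr>
    res = _minimize_neldermead(fun, x0, args, callback, bounds=bounds,
                               **options)
    fxr = func(xr)
    fx = function(np.copy(x), *(wrapper_args + args))
  File "<stdin>", line 17, in score
  File "<stdin>", line 12, in step
  File "<stdin>", line 11, in <lambda>
  File "h.py", line 14, in proj
    K,R,t=cam(n); return cv2.projectPoints(np.array(X,float).reshape(-1,3),cv2.Rodrigues(R)[0],t,K,None)[0].reshape(-1,2)
          ~~~^^^
  File "h.py", line 4, in cam
    c=r.calibration(n); R=cv2.Rodrigues(np.array(c["rvec"]))[0]; t=np.array(c["tvec"])
ValueError: time passes only in moves, steps and waits
```

```bash
sed -i 's/^def cam/import functools\n@functools.cache\ndef cam/' h.py
python3 - <<'E'
from h import *
np.set_printoptions(precision=4,suppress=True)
from scipy.ndimage import map_coordinates
from scipy.optimize import minimize
I={n:cv2.GaussianBlur(cv2.cvtColor(cv2.imread(f"pics/{n}0.png"),cv2.COLOR_BGR2GRAY),(0,0),.7).astype(float) for n in("scene","top")}
a=np.linspace(0,2*np.pi,180,endpoint=False)
def step(n,x,y,z,R,d=.003):
    f=lambda R:(lambda p:map_coordinates(I[n],[p[:,1],p[:,0]],order=1))(proj(n,np.c_[x+R*np.cos(a),y+R*np.sin(a),np.full(180,z)]))
    return f(R-d)-f(R+d)
def fit(parts):
    def score(q):
        x,y,s=q; v=0
        if "d" in parts: v+=np.abs(step("top",x,y,.058+s,.042)).mean()+np.abs(step("scene",x,y,.058+s,.042)).mean()
        if "h" in parts: v+=.5*(step("scene",x,y,.0785+s,.013).mean()+step("top",x,y,.0785+s,.013).mean())
        return -v
    return min((minimize(score,[x,y,s],method="Nelder-Mead",options=dict(initial_simplex=np.array([[x,y,s]]*4)+np.vstack([np.zeros(3),np.eye(3)*.003]))) for x in(.490,.494) for y in(-.275,-.271) for s in (0,.006)),key=lambda m:m.fun)
for p in("d","h","dh"): b=fit(p); print(p,b.x,b.fun)
E
```

```text
d [ 0.4921 -0.2693  0.012 ] -40.643006927669035
h [ 0.4945 -0.271   0.006 ] -23.954965237502
dh [ 0.4928 -0.2698  0.0097] -61.67834106252414
```

>>> carry_out(moves=[[-0.004,0,0,0,0.005],[-0.004,0,0.002,0,0.005],[-0.004,0,0.005,0,0.005],[-0.004,0,0.008,0,0.005],[-0.004,0,0.011,0,0.005],[-0.004,0,0.013,0,0.005],[-0.004,0,0.014,0,0.005],[-0.004,0,0.014,0,0.005]])

```text
clock: 7.45
tcp_pos: [0.4126, -0.2723, 0.2585]
orientation: [-3.141, -0.012, 0.0]
contact_force: [0.2, -0.4, -1.3]
grip_width: 0.0188
gripper_force: 78.2
```

>>> carry_out(moves=[[0,0,0.0005,0,0.005],[0,0,0.001,0,0.005],[0,0,0.0015,0,0.005],[0,0,0.002,0,0.005],[0,0,0.002,0,0.005],[0,0,0.002,0,0.005],[0,0,0.002,0,0.005],[0,0,0.002,0,0.005]])

```text
clock: 8.25
tcp_pos: [0.4126, -0.2723, 0.2567]
orientation: [3.142, 0.012, 0.0]
contact_force: [0.0, -0.6, -0.8]
grip_width: 0.0187
gripper_force: 78.2
```

>>> carry_out(moves=[[0,0,0.0005,0,0.005],[0,0,0.001,0,0.005],[0,0,0.0015,0,0.005],[0,0,0.0015,0,0.005],[0,0,0.0015,0,0.005],[0,0,0.0015,0,0.005],[0,0,0.0015,0,0.005],[0,0,0.0015,0,0.005]])

```text
clock: 9.05
tcp_pos: [0.4126, -0.2723, 0.2552]
orientation: [3.142, 0.012, 0.0]
contact_force: [0.8, 0.5, 0.0]
grip_width: 0.0185
gripper_force: 78.2
```

>>> carry_out(moves=[[0,0,0.0005,0,0.005],[0,0,0.001,0,0.005],[0,0,0.0015,0,0.005],[0,0,0.0015,0,0.005],[0,0,0.0015,0,0.005],[0,0,0.0015,0,0.005],[0,0,0.0015,0,0.005],[0,0,0.0015,0,0.005]])

```text
clock: 9.85
tcp_pos: [0.4126, -0.2723, 0.2537]
orientation: [3.142, 0.012, 0.0]
contact_force: [0.8, -0.0, -0.5]
grip_width: 0.0186
gripper_force: 78.2
```

Underside is at about 0.0707. Continuing in small steps.

>>> carry_out(moves=[[0,0,0.0005,0,0.005],[0,0,0.001,0,0.005],[0,0,0.0015,0,0.005],[0,0,0.0015,0,0.005],[0,0,0.0015,0,0.005],[0,0,0.0015,0,0.005],[0,0,0.0015,0,0.005],[0,0,0.0015,0,0.005]])

```text
clock: 10.65
tcp_pos: [0.4125, -0.2723, 0.2524]
orientation: [3.141, 0.012, -0.0]
contact_force: [-2.5, 0.9, 4.7]
grip_width: 0.0187
gripper_force: 78.8
```

Contact with the disc at TCP z = 0.2524, about +11 mm of shift, which the disc fit supports. I raise 1.3 mm and slide in under the head.

>>> carry_out(moves=[[0,0,-0.0007,0,0.005],[0,0,-0.0013,0,0.005],[0.001,0,-0.0013,0,0.005],[0.0025,0,-0.0013,0,0.005],[0.004,0,-0.0013,0,0.005],[0.005,0,-0.0013,0,0.005],[0.006,0,-0.0013,0,0.005],[0.006,0,-0.0013,0,0.005]])

```text
clock: 11.45
tcp_pos: [0.4187, -0.2722, 0.2535]
orientation: [-3.142, -0.012, -0.0]
contact_force: [0.2, 0.2, -0.3]
grip_width: 0.0186
gripper_force: 78.1
```

>>> carry_out(moves=[[0.0007,0,0,0,0.005],[0.0014,0,0,0,0.005],[0.002,0,0,0,0.005],[0.002,0,0,0,0.005],[0.002,0,0,0,0.005],[0.002,0,0,0,0.005],[0.002,0,0,0,0.005],[0.002,0,0,0,0.005]])

```text
clock: 12.25
tcp_pos: [0.4206, -0.2722, 0.2535]
orientation: [3.142, 0.012, 0.0]
contact_force: [-0.7, -0.1, -0.5]
grip_width: 0.0187
gripper_force: 78.1
```

>>> carry_out(moves=[[0.0007,0,0,0,0.005],[0.0014,0,0,0,0.005],[0.002,0,0,0,0.005],[0.002,0,0,0,0.005],[0.002,0,0,0,0.005],[0.002,0,0,0,0.005],[0.002,0,0,0,0.005],[0.002,0,0,0,0.005]])

```text
clock: 13.05
tcp_pos: [0.4226, -0.2722, 0.2535]
orientation: [3.142, 0.012, 0.0]
contact_force: [-0.2, 0.1, 0.1]
grip_width: 0.0188
gripper_force: 78.1
```

>>> carry_out(moves=[[0.0007,0,0,0,0.005],[0.0014,0,0,0,0.005],[0.002,0,0,0,0.005],[0.002,0,0,0,0.005],[0.002,0,0,0,0.005],[0.002,0,0,0,0.005],[0.002,0,0,0,0.005],[0.002,0,0,0,0.005]])

```text
clock: 13.85
tcp_pos: [0.4245, -0.2722, 0.2535]
orientation: [3.142, 0.012, -0.0]
contact_force: [-0.6, 0.3, -0.4]
grip_width: 0.0185
gripper_force: 78.1
```

>>> carry_out(moves=[[0.0007,0,0,0,0.005],[0.0014,0,0,0,0.005],[0.002,0,0,0,0.005],[0.002,0,0,0,0.005],[0.002,0,0,0,0.005],[0.002,0,0,0,0.005],[0.002,0,0,0,0.005],[0.002,0,0,0,0.005]])

```text
clock: 14.65
tcp_pos: [0.4265, -0.2722, 0.2535]
orientation: [-3.142, -0.012, 0.0]
contact_force: [-0.5, -0.7, 0.1]
grip_width: 0.019
gripper_force: 78.1
```

>>> carry_out(moves=[[0.0007,0,0,0,0.005],[0.0014,0,0,0,0.005],[0.002,0,0,0,0.005],[0.002,0,0,0,0.005],[0.002,0,0,0,0.005],[0.002,0,0,0,0.005],[0.002,0,0,0,0.005],[0.002,0,0,0,0.005]])

```text
clock: 15.45
tcp_pos: [0.4286, -0.2722, 0.2535]
orientation: [-3.142, -0.012, -0.0]
contact_force: [-0.0, -0.0, -0.2]
grip_width: 0.0181
gripper_force: 78.1
```

>>> carry_out(moves=[[0.0007,0,0,0,0.005],[0.0014,0,0,0,0.005],[0.002,0,0,0,0.005],[0.002,0,0,0,0.005],[0.002,0,0,0,0.005],[0.002,0,0,0,0.005],[0.002,0,0,0,0.005],[0.002,0,0,0,0.005]])

```text
clock: 16.25
tcp_pos: [0.4302, -0.272, 0.2533]
orientation: [-3.141, -0.012, 0.002]
contact_force: [-3.6, 1.4, -0.5]
grip_width: 0.0186
gripper_force: 78.0
```

>>> carry_out(moves=[[0.0005,0,0,0,0.005],[0.001,0,0,0,0.005],[0.0015,0,0,0,0.005],[0.0015,0,0,0,0.005],[0.0015,0,0,0,0.005],[0.0015,0,0,0,0.005],[0.0015,0,0,0,0.005],[0.0015,0,0,0,0.005]])

```text
clock: 17.05
tcp_pos: [0.431, -0.2719, 0.253]
orientation: [-3.141, -0.012, 0.005]
contact_force: [-6.9, 1.7, 0.6]
grip_width: 0.0183
gripper_force: 78.2
```

The lobes are meeting the core in the groove, with a slight sideways force. I nudge +y 0.8 mm and keep pushing.

>>> carry_out(moves=[[0,-0.0004,0,0,0.005],[0,-0.0008,0,0,0.005],[0.0005,-0.0008,0,0,0.005],[0.001,-0.0008,0,0,0.005],[0.001,-0.0008,0,0,0.005],[0.001,-0.0008,0,0,0.005],[0.001,-0.0008,0,0,0.005],[0.001,-0.0008,0,0,0.005]])

```text
clock: 17.85
tcp_pos: [0.4333, -0.2713, 0.2536]
orientation: [3.141, 0.012, 0.001]
contact_force: [-1.7, 1.9, -0.9]
grip_width: 0.0182
gripper_force: 78.7
```

>>> carry_out(moves=[[0.0005,0,0,0,0.005],[0.001,0,0,0,0.005],[0.001,0,0,0,0.005],[0.001,0,0,0,0.005],[0.001,0,0,0,0.005],[0.001,0,0,0,0.005],[0.001,0,0,0,0.005],[0.001,0,0,0,0.005]])

```text
clock: 18.65
tcp_pos: [0.434, -0.2714, 0.2535]
orientation: [-3.142, -0.012, 0.0]
contact_force: [-4.0, 2.2, -0.4]
grip_width: 0.0184
gripper_force: 78.9
```

>>> carry_out(moves=[[0.0005,-0.0004,0,0,0.005],[0.001,-0.0005,0,0,0.005],[0.0015,-0.0005,0,0,0.005],[0.0015,-0.0005,0,0,0.005],[0.0015,-0.0005,0,0,0.005],[0.0015,-0.0005,0,0,0.005],[0.0015,-0.0005,0,0,0.005],[0.0015,-0.0005,0,0,0.005]])

```text
clock: 19.45
tcp_pos: [0.4356, -0.2708, 0.2535]
orientation: [3.141, 0.012, 0.0]
contact_force: [-4.2, 0.1, -2.9]
grip_width: 0.0186
gripper_force: 78.8
```

>>> carry_out(moves=[[0.0005,0,0,0,0.005],[0.001,0,0,0,0.005],[0.001,0,0,0,0.005],[0.001,0,0,0,0.005],[0.001,0,0,0,0.005],[0.001,0,0,0,0.005],[0.001,0,0,0,0.005],[0.001,0,0,0,0.005]])

```text
clock: 20.25
tcp_pos: [0.4361, -0.2708, 0.2534]
orientation: [-3.141, -0.012, 0.002]
contact_force: [-5.9, 0.2, -0.4]
grip_width: 0.0185
gripper_force: 79.0
```

Lateral force is gone. I keep pushing.

>>> carry_out(moves=[[0.0005,0,0,0,0.005],[0.001,0,0,0,0.005],[0.0015,0,0,0,0.005],[0.0015,0,0,0,0.005],[0.0015,0,0,0,0.005],[0.0015,0,0,0,0.005],[0.0015,0,0,0,0.005],[0.0015,0,0,0,0.005]])

```text
clock: 21.05
tcp_pos: [0.4386, -0.2707, 0.2537]
orientation: [3.141, 0.013, 0.002]
contact_force: [-0.8, 1.8, 0.1]
grip_width: 0.0183
gripper_force: 79.0
```

>>> carry_out(moves=[[0.0005,0,0,0,0.005],[0.001,0,0,0,0.005],[0.001,0,0,0,0.005],[0.001,0,0,0,0.005],[0.001,0,0,0,0.005],[0.001,0,0,0,0.005],[0.001,0,0,0,0.005],[0.001,0,0,0,0.005]])

```text
clock: 21.85
tcp_pos: [0.4391, -0.2708, 0.2534]
orientation: [-3.142, -0.012, -0.0]
contact_force: [-1.5, 1.1, 0.5]
grip_width: 0.0186
gripper_force: 79.1
```

>>> carry_out(moves=[[0.0005,0,0,0,0.005],[0.001,0,0,0,0.005],[0.0015,0,0,0,0.005],[0.002,0,0,0,0.005],[0.002,0,0,0,0.005],[0.002,0,0,0,0.005],[0.002,0,0,0,0.005],[0.002,0,0,0,0.005]])

```text
clock: 22.65
tcp_pos: [0.4416, -0.2707, 0.2537]
orientation: [3.141, 0.013, 0.002]
contact_force: [1.1, 2.1, -0.3]
grip_width: 0.0187
gripper_force: 79.1
```

>>> carry_out(moves=[[0.0005,0,0,0,0.005],[0.001,0,0,0,0.005],[0.0015,0,0,0,0.005],[0.002,0,0,0,0.005],[0.002,0,0,0,0.005],[0.002,0,0,0,0.005],[0.002,0,0,0,0.005],[0.002,0,0,0,0.005]])

```text
clock: 23.45
tcp_pos: [0.4428, -0.2708, 0.2533]
orientation: [-3.141, -0.012, 0.001]
contact_force: [-2.4, 0.5, 0.1]
grip_width: 0.0186
gripper_force: 79.0
```

>>> carry_out(moves=[[0.0005,0,0,0,0.005],[0.001,0,0,0,0.005],[0.0015,0,0,0,0.005],[0.0015,0,0,0,0.005],[0.0015,0,0,0,0.005],[0.0015,0,0,0,0.005],[0.0015,0,0,0,0.005],[0.0015,0,0,0,0.005]])

```text
clock: 24.25
tcp_pos: [0.4449, -0.2707, 0.2537]
orientation: [3.141, 0.012, 0.002]
contact_force: [1.4, 2.2, -0.4]
grip_width: 0.0187
gripper_force: 79.0
```

Run:
```python
from h import *
s=r.grab_frame("scene")[:,:,::-1]; o=r.get_obs(); print(o["tcp_pos"],o["contact_force"],o["moment"])
cv2.imwrite("pics/s3.png",s)
cv2.imwrite("pics/m3.png",cv2.resize(s[190:250,335:415],(800,600),interpolation=cv2.INTER_CUBIC))
```

```text
[ 0.4449324  -0.27069216  0.25368503] [ 3.16727187  2.12594713 -0.40472987] [ 0.56935973 -0.4488262   0.09014679]
```

View pics/m3.png

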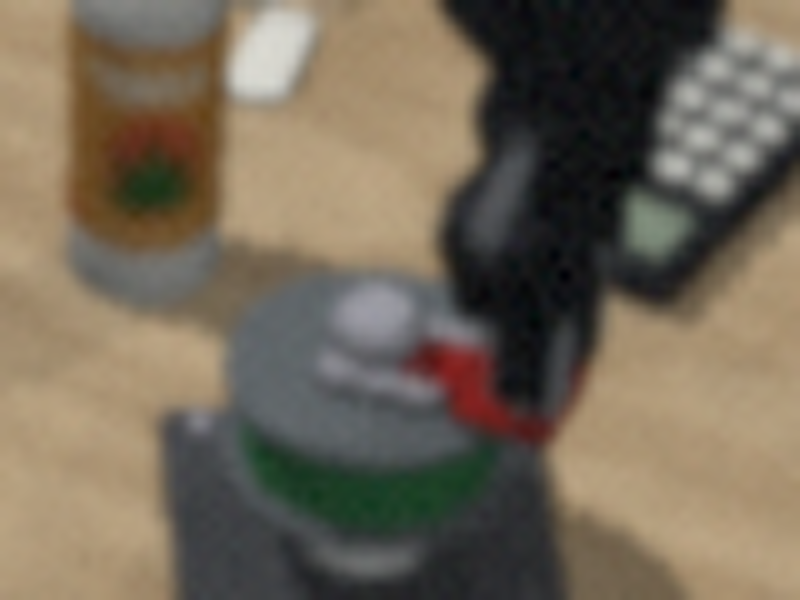

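The near lobe (crop 330,360) is beside and past the core under the head, and the red face is at the head's edge. Fx has turned positive, so the jaws are pulling the clip in. I push gently to the stop.

>>> carry_out(moves=[[0.0005,0,0,0,0.005],[0.001,0,0,0,0.005],[0.0015,0,0,0,0.005],[0.0015,0,0,0,0.005],[0.0015,0,0,0,0.005],[0.0015,0,0,0,0.005],[0.0015,0,0,0,0.005],[0.0015,0,0,0,0.005]])

```text
clock: 25.1
tcp_pos: [0.446, -0.2707, 0.2535]
orientation: [-3.142, -0.012, 0.0]
contact_force: [-0.2, 2.6, -1.2]
grip_width: 0.0187
gripper_force: 79.1
```

>>> carry_out(moves=[[0.0005,0,0,0,0.005],[0.001,0,0,0,0.005],[0.001,0,0,0,0.005],[0.001,0,0,0,0.005],[0.001,0,0,0,0.005],[0.001,0,0,0,0.005],[0.001,0,0,0,0.005],[0.001,0,0,0,0.005]])

```text
clock: 25.9
tcp_pos: [0.4471, -0.2709, 0.2536]
orientation: [3.141, 0.012, 0.0]
contact_force: [-0.4, 0.2, -0.7]
grip_width: 0.0188
gripper_force: 79.0
```

>>> carry_out(moves=[[0.0005,0,0,0,0.005],[0.001,0,0,0,0.005],[0.001,0,0,0,0.005],[0.001,0,0,0,0.005],[0.001,0,0,0,0.005],[0.001,0,0,0,0.005],[0.001,0,0,0,0.005],[0.001,0,0,0,0.005]])

```text
clock: 26.7
tcp_pos: [0.4476, -0.2709, 0.2534]
orientation: [-3.142, -0.012, 0.002]
contact_force: [-5.1, -1.1, 1.9]
grip_width: 0.0188
gripper_force: 79.4
```

>>> carry_out(moves=[[0.0005,0,0,0,0.005],[0.001,0,0,0,0.005],[0.001,0,0,0,0.005],[0.001,0,0,0,0.005],[0.001,0,0,0,0.005],[0.001,0,0,0,0.005],[0.001,0,0,0,0.005],[0.001,0,0,0,0.005]])

```text
clock: 27.5
tcp_pos: [0.448, -0.2709, 0.2533]
orientation: [-3.141, -0.011, 0.004]
contact_force: [-7.4, -1.1, 5.3]
grip_width: 0.0188
gripper_force: 79.7
```

The stop is met, with force rising to 7 N against it. I relax the push and open.

>>> carry_out(moves=[[-0.0007,0,0,0,0.005],[-0.0014,0,0.0003,0,0.005],[-0.0014,0,0.0003,0,0.005],[-0.0014,0,0.0003,0,0.025],[-0.0014,0,0.0003,0,0.045],[-0.0014,0,0.0003,0,0.06],[-0.0014,0,0.0003,0,0.06],[-0.0014,0,0.0003,0,0.06]])

```text
clock: 28.3
tcp_pos: [0.4479, -0.2706, 0.2533]
orientation: [3.142, 0.013, 0.001]
contact_force: [-0.6, 0.1, -0.3]
grip_width: 0.06
gripper_force: 0.0
```

>>> carry_out(moves=[[0,0,-0.005,0,0.06],[0,0,-0.02,0,0.06],[0,0,-0.05,0,0.06],[-0.02,-0.04,-0.09,0,0.06],[-0.04,-0.08,-0.12,0,0.06],[-0.04,-0.12,-0.15,0,0.06],[-0.04,-0.15,-0.15,0,0.06],[-0.04,-0.15,-0.15,0,0.06]])

```text
clock: 29.1
tcp_pos: [0.4068, -0.1163, 0.4055]
orientation: [3.141, 0.024, 0.007]
contact_force: [-0.8, 0.3, -0.3]
grip_width: 0.06
gripper_force: 0.0
```

Run:
```python
from h import *
s=r.grab_frame("scene")[:,:,::-1]; t=r.grab_frame("top")[:,:,::-1]; o=r.get_obs(); print(o["tcp_pos"],o["contact_force"],o["grip_width"])
c=lambda im,x,y:cv2.resize(im[y:y+50,x:x+40],(400,500),interpolation=cv2.INTER_CUBIC)
cv2.imwrite("pics/m4.png",np.hstack([c(s,355,200),c(t,350,250)]))
```

```text
[ 0.40644063 -0.12039539  0.40386311] [ 0.92756091 -0.09435148 -0.15218316] 0.060263027371598776
```

View pics/m4.png

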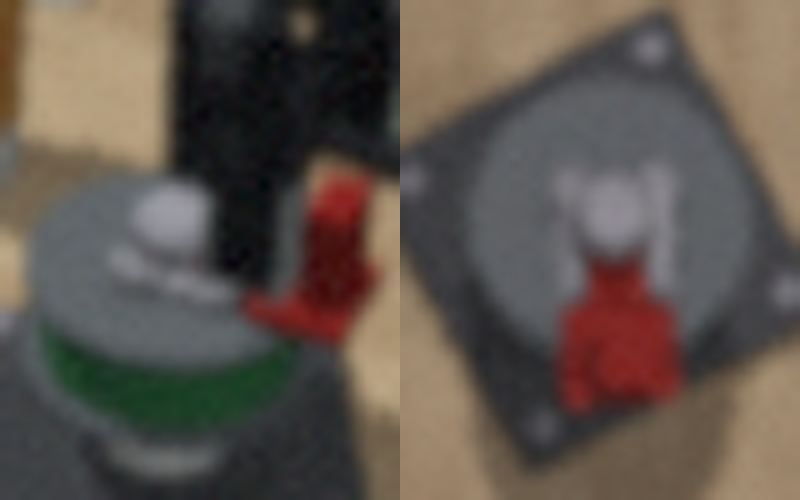

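The clip sits flat in the groove. Its lobes at crop (568,182) and (660,180) straddle the core and lie about 8–9 mm past the axis, as they should when home. The gripper is clear, so I hand in.

```bash
python3 -c "
from bench import r
print(r.hand_in())"
```

```text
the job is handed in; nothing more can be done
None
```

The red clip is snapped home in the groove of the nearest reel stand, lying flat and let go. The largest contact force I read was about 9 N, I saw no bystander disturbed, and the job was handed in at about 29 s; no verdict came back.

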